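# Roll a self-adhesive sign panel down on its mounting board

## Task

Take the hand roller by its orange handle and roll it lengthwise, over the white sign panel on the sprung grey board, from the end with the green band to the other end, pressing firmly enough all the way that the grey bed sinks noticeably, but do not slam or crush it. Keep the roller centred and in line with the panel. Then stand the roller on its drums on the free desk beside the board and let go.

Things in the scene. Friction and masses are not known exactly. Their poses are not given: they have to be found in the camera images.
- roller: Hand roller standing on two dark rubber drums (radius 14, length 98 mm, axes at x = +-22 mm), 78x110x89 mm, 0.26 kg. Origin: centre of underside, at drum bottoms; z up; rolls along x (either way), drums lie along y. Black deck up to z = 40 mm; on it an orange handle, 26 mm thick in x (grip across this), 74 mm in y, z = 40-83 mm, black cap 30x80 mm to z = 89 mm. Stays where put.
- press_board: Fixed board: dark tray 272 (x) x 142 (y) x 14 mm holding a sprung grey bed 256x126 mm; in its middle is stuck a white rigid sign panel 170 (x) x 76 (y) mm with a green cross. Origin: centre of underside, on the desk; z up. Green band = starting end, x = -85 mm; other end x = +85 mm: roll towards +x along y = 0. Unpressed tops: bed z = 32, panel z = 35 mm. Behind, a shelf hangs 0.5 m up: lift low.
- press_bed (a joint): Sinking of the grey bed in m: 0 unpressed, 0.012 at its stop; stays level, springs back by itself. Starts to sink at about 2.5 N, then 1 N more per mm (6 mm, about 8.5 N, is good for rolling; 3 mm or more is firm).
- drum_front (a joint): Turn of the roller's drum at its +x side in rad, 0 at the start, no limits: 1 rad per 14 mm rolled, positive when it rolls towards the roller's own +x.

How it is judged:
By the outcome, as a careful person would: the job done as asked, in the order asked, and still so for the second after the job is handed in, with the robot touching nothing.
It also fails if it takes over 58 s, if anything falls off the work surface, if the arm or the gripper's body presses on something with over 40 N, if the wrist force passes 120 N, or if a joint passes its speed limit or range.

## Robot

A 6-joint arm with a two-finger parallel gripper is mounted at the origin on a cart in front of the work surface, level with it; the furniture and walls round the work are solid. World frame = base frame: x ahead of the robot, y to its left, z up, the work surface at z = 0. Lengths are in mm, angles in rad, forces in N, time in s.
With the tool pointing down it reaches from about 300 to 875 mm from the base axis. Payload 6.4 kg.
Tool frame: the origin (TCP) lies at the very end of the fingers, on their centre line; the grasp point (between the pads) lies r.pinch_z behind it (r.pinch_z is the distance from the TCP to the grasp point, in mm); z points along the fingers, y is the line along which they close (so a half turn about z gives the same grasp; the last joint's range is limited). The gripper opens to 85 mm and grips with 20 to 120 N. Pads are 22 mm wide; open, the fingers measure 114 mm over their backs; the gripper's body (76 mm by 85 mm) begins 54 mm behind the grasp point. The pads swing forward as they close: fully open they stand 13 mm farther back than shut.
Start: joints at [-1.541, 0.181, 1.607, -0, 1.354, -0.206], TCP at [134.347, -559.099, 231.288] pointing down, gripper open.
Joint ranges: [-2.99, 2.99], [-0.89, 2.07], [0.3, 2.58], [-1.14, 4.28], [0, 2.63], [-3.12, 3.12]. Speed limits (rad/s): [2.57, 2.57, 3.01, 3.14, 3.14, 3.14].

## Interface

Orientations are given as a unit quaternion [w, x, y, z].
In Python, from rig import r gives the robot as it stands.
- The arm moves only by the shell command python3 jog.py 'ROWS'. ROWS is rows parted by semicolons, their numbers by spaces, 1 to 5 of them, each of 5 numbers: dx, dy, dz in mm, then a turn about the tool's z in rad, then the finger opening in mm; each row shifts and turns the commanded pose from where the row before left it, along the tool's axes as they then stand; what a row does not reach is not made up. A row lasts 1/12 s, in which the tool goes at most 41.7 mm and 0.125 rad, less where a joint would pass 70% of its speed; a pose out of reach is approached as far as the arm can. The fingers move at their own pace and stop on an object; the grip force is fixed at half the most. Time passes only in rows, so rows that do not move let the fingers close. It prints the time, the measured TCP pose, the force, the opening and the grip force at its end.
- r.observe(): the state, without advancing time (a new reading comes with each control period).
- r.snapshot(name): name is "side" or "top" or "wrist"; returns the picture (400x640x3 uint8, red, green, blue); there is no depth.
- r.get_calibration(name): a dict with "camera_matrix" (3x3 intrinsics, pixels), "k1" (the pictures are not rectified: a ray, as slopes to the right and down, at radius r is drawn at 1 + k1 r^2 times it, then the intrinsics apply), "rvec" (rotation vector, rad) and "tvec" (3), from world to camera coordinates, as OpenCV has them. Camera axes: x right, y down, z forward; pixel columns grow to the right and rows downward; lengths in mm; the calibration is good to about 2 mm. A picture is of the moment at which its call begins: read the wrist's pose just before it. get_calibration takes no time and is no camera call; for the wrist camera it gives the pose at the moment of the call.
- r.sign_off(): hands the job in; it is judged then, once.
The state is a dict: "time_s": time; "joint_positions": joint angles; "joint_velocities": joint speeds; "joint_efforts": joint torques, N m; "tool_pos": TCP position; "eef_rot": TCP orientation; "wrist_force": force on the tool from outside, world axes, zero at the start; "torque": the same for the moment, N m; "grip_width": finger opening in mm; "finger_force": force on a finger pad.
Only numpy, scipy, OpenCV 4.12 (cv2) and the standard library are available. Lean on these libraries where they do the work, as an engineer would, in place of code of your own. Each camera call takes 0.05 s, during which the arm holds its last target. There are 200 camera calls.

## Working session

There is one attempt and no reset: what is moved stays moved. The work goes in short steps, Python scripts to look and compute and a shell command to move; the robot and the scene stay as the last step left them, time stands still between calls to the robot, and variables do not carry over. Pictures are saved under pics/ and viewed, at most 10 in all, crops included, and the job is handed in when it is done.

```bash
ls; mkdir -p pics; python3 - <<'E'
from rig import r
import cv2
for n in("top","side"):
    cv2.imwrite(f"pics/{n}0.png",r.snapshot(n)[:,:,::-1]); print(n,r.get_calibration(n))
print(r.observe(),r.pinch_z)
E
```

```text
jog.py
pics
rig.py
top {'camera_matrix': array([[400.54926711,   0.        , 323.64732459],
       [  0.        , 400.54926711, 192.5863895 ],
       [  0.        ,   0.        ,   1.        ]]), 'k1': -0.006284679529431188, 'rvec': array([ 2.16075961, -2.1423518 ,  0.14408293]), 'tvec': array([138.10691367, 486.09949039, 844.18171154])}
side {'camera_matrix': array([[477.0404998 ,   0.        , 321.08977678],
       [  0.        , 477.0404998 , 204.14762317],
       [  0.        ,   0.        ,   1.        ]]), 'k1': -0.00661549968703309, 'rvec': array([ 2.00236205,  0.03392652, -0.01253562]), 'tvec': array([-510.92252646,   73.69980716, 1009.955068  ])}
{'time_s': 0.1, 'joint_positions': array([-1.54131697e+00,  1.81483088e-01,  1.60789798e+00, -1.03205953e-05,
        1.35382458e+00, -2.06316009e-01]), 'joint_velocities': array([-0.00103208, -0.00249311,  0.00060977,  0.00036698,  0.00064203,
       -0.00043677]), 'joint_efforts': array([ 5.65604660e-04, -4.45873654e+01, -3.52237558e+01, -2.74242011e-04,
        4.10897657e-03,  2.17457762e-05]), 'tool_pos': array([ 134.31923403, -558.57641457,  230.46991597]), 'eef_rot': array([-8.03790073e-04,  9.93057661e-01,  1.17625814e-01,  6.61973870e-05]), 'wrist_force': array([0.04728886, 0.17332451, 0.40594746]), 'torque': array([-0.00084226,  0.06023556,  0.04300934]), 'finger_force': 0.0, 'grip_width': 85.3239809686032} 18.700000000000003
```

View pics/top0.png

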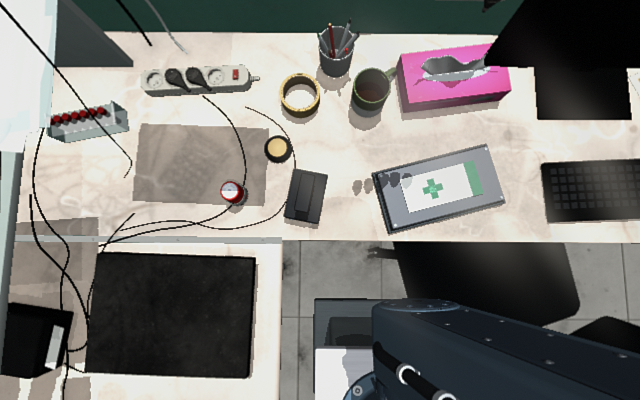

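View pics/side0.png

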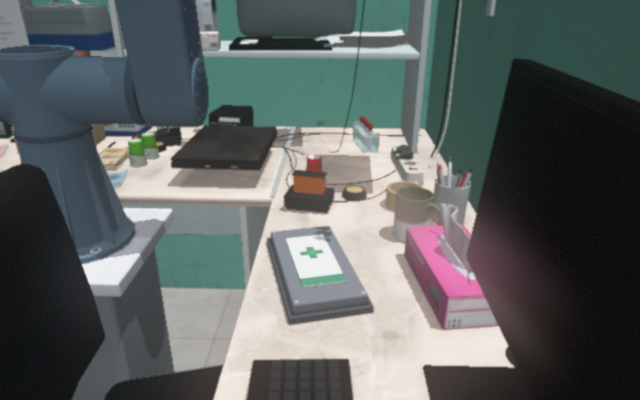

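The top view shows the board centred near (440,188) with the green band at its right end (473,178). The roller is at (305,196), standing with its black cap up. The side view confirms the roller (orange handle at (309,183)). I'll enlarge both.

```bash
python3 - <<'E'
import cv2
a=cv2.imread("pics/top0.png")
cv2.imwrite("pics/top0c.png",cv2.resize(a[130:250,270:520],None,fx=3.2,fy=3.2,interpolation=cv2.INTER_CUBIC))
c=cv2.convertScaleAbs(cv2.resize(a[155:235,270:345],None,fx=7,fy=7,interpolation=cv2.INTER_CUBIC),alpha=2.5,beta=10)
cv2.imwrite("pics/top0r.png",c)
E
```

```text
(no output)
```

View pics/top0c.png

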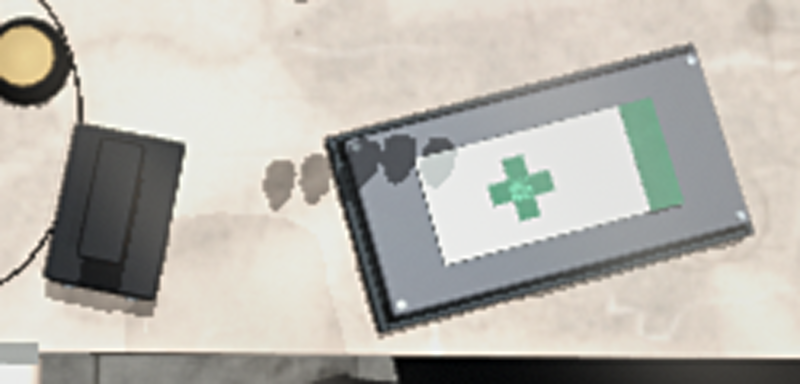

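View pics/top0r.png

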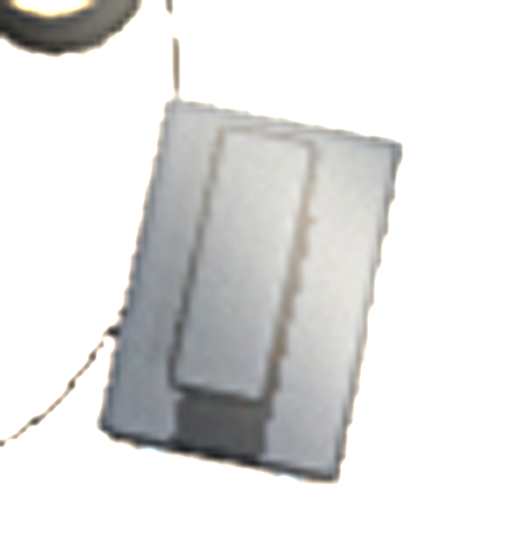

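The enlarged crop shows the panel corners at (418,157), (655,97), (682,205) and (445,265). In the 7x crop the cap corners are (222,128), (315,145), (267,400) and (172,385), and the deck corners are (172,102), (400,147), (338,478) and (105,430).

```bash
cat > h.py <<'E'
import numpy as np,cv2
from rig import r
def unproj(name,px,z,cal=None):
    c=cal or r.get_calibration(name); K=c["camera_matrix"]; R=cv2.Rodrigues(c["rvec"])[0]; t=c["tvec"]
    n=cv2.undistortPoints(np.array(px,float).reshape(-1,1,2),K,np.array([c["k1"],0,0,0]))[:,0]
    d=np.c_[n,np.ones(len(n))]@R; o=-R.T@t
    return o+d*((z-o[2])/d[:,2])[:,None]
E
python3 - <<'E'
from h import *
def rep(n,pts,s,off,z):
    p=(np.array(pts)+.5)/s-.5+off
    w=unproj("top",p,z)[:,:2]; e=np.roll(w,-1,0)-w
    print(n,w.round(1).tolist(),"c",w.mean(0).round(1),"len",np.linalg.norm(e,axis=1).round(1),"ang",np.degrees(np.arctan2(e[:,1],e[:,0])).round(1))
rep("panel",[(418,157),(655,97),(682,205),(445,265)],3.2,[270,130],35)
rep("cap",[(222,128),(315,145),(267,400),(172,385)],7,[270,155],89)
rep("deck",[(172,102),(400,147),(338,478),(105,430)],7,[270,155],40)
E
```

```text
panel [[516.7, -25.6], [560.2, -190.1], [485.1, -205.4], [442.6, -42.7]] c [ 501.2 -116. ] len [170.1  76.6 168.2  76. ] ang [ -75.2 -168.5  104.6   13. ]
cap [[517.9, 188.6], [513.1, 161.2], [437.7, 174.3], [441.9, 202.0]] c [477.7 181.5] len [27.9 76.5 28.  77.2] ang [-100.   170.2   81.5   -9.9]
deck [[535.1, 207.3], [521.5, 135.9], [418.2, 154.1], [432.3, 226.0]] c [476.8 180.8] len [ 72.7 104.9  73.2 104.5] ang [-100.8  170.    78.9  -10.3]
```

```bash
cat >> h.py <<'E'
from scipy.spatial.transform import Rotation as Ro
def tool():
    o=r.observe(); w,x,y,z=o["eef_rot"]; return o,o["tool_pos"],Ro.from_quat([x,y,z,w]).as_matrix()
def delta(target,yaw=None):
    "tool-axis delta to world target; yaw deg = wanted heading of tool x; delta is in axes as they stand now"
    o,p,R=tool(); cur=np.degrees(np.arctan2(R[1,0],R[0,0]))
    print("t",round(o["time_s"],2),"pos",p.round(1),"yaw",cur.round(2),"tilt",R[:,2].round(4),"d",(R.T@(np.array(target)-p)).round(1), "turn",None if yaw is None else np.radians(cur-yaw).round(3),"F",o["wrist_force"].round(1),"w",round(o["grip_width"],1))
E
python3 - <<'E'
from h import *
def rep(n,pts,s,off,z):
    p=(np.array(pts)+.5)/s-.5+off
    w=unproj("top",p,z)[:,:2]; e=np.roll(w,-1,0)-w
    print(n,"c",w.mean(0).round(1),"len",np.linalg.norm(e,axis=1).round(1),"ang",np.degrees(np.arctan2(e[:,1],e[:,0])).round(1))
rep("bolts",[(354,147),(690,62),(741,216),(401,304)],3.2,[270,130],32)
delta([478,181,160],-10)
E
python3 jog.py '4 -40 0 0.1 85;4 -40 0 0.1 85;4 -40 0 0.1 85;4 -40 0 0.1 85;0 -40 0 0 85'
python3 -c "
from h import *
delta([478,181,160],-10)"
```

```text
bolts c [ 501.  -114.7] len [242.6 111.8 241.9 112. ] ang [ -75.2 -164.4  104.9   15.9]
t 0.1 pos [ 134.3 -558.6  230.5] yaw 13.51 tilt [-1.0e-04  1.6e-03 -1.0e+00] d [ 506.9 -638.7   71.6] turn 0.41 F [0.  0.2 0.4] w 85.3
time_s: 0.52
tool_pos: [142.9, -357.7, 230.4]
eef_rot: [-0.001, 0.996, -0.085, -0.0]
wrist_force: [0.7, 0.1, 0.0]
grip_width: 85.0
finger_force: 0.0
t 0.52 pos [ 142.9 -357.7  230.4] yaw -9.77 tilt [-0.      0.0016 -1.    ] d [ 238.8 -587.6   71.2] turn 0.004 F [0.7 0.1 0. ] w 85.0
```

```bash

python3 jog.py '35 -20 0 0 85;35 -20 0 0 85;35 -20 0 0 85;35 -20 0 0 85;30 -30 0 0 85'
python3 jog.py '12 -39 6 0 85;12 -39 6 0 85;12 -39 6 0 85;12 -39 6 0 85;12 -39 6 0 85'
python3 jog.py '2 -39 6 0 85;2 -39 6 0 85;2 -39 6 0 85;2 -39 6 0 85;0 -39 6 0 85'
python3 -c "
from h import *
delta([478,181,160],-10)"
```

```text
time_s: 0.93
tool_pos: [330.0, -279.3, 231.6]
eef_rot: [0.001, 0.997, -0.082, 0.0]
wrist_force: [0.1, -0.7, -0.3]
grip_width: 85.0
finger_force: 0.0
time_s: 1.35
tool_pos: [419.6, -94.9, 200.9]
eef_rot: [0.0, 0.997, -0.082, 0.0]
wrist_force: [0.8, -0.5, 0.3]
grip_width: 85.1
finger_force: 0.0
time_s: 1.77
tool_pos: [459.0, 96.1, 170.9]
eef_rot: [0.0, 0.997, -0.082, 0.0]
wrist_force: [1.8, -0.9, -0.5]
grip_width: 84.6
finger_force: 0.0
t 1.77 pos [459.   96.1 170.9] yaw -9.4 tilt [ 2.e-04 -1.e-04 -1.e+00] d [  4.9 -86.8  10.9] turn 0.01 F [ 1.8 -0.9 -0.5] w 84.6
```

```bash

python3 jog.py '2 -35 4 0.01 85;2 -35 4 0 85;0 -17 3 0 85;0 0 0 0 85'
python3 - <<'E'
from h import *
delta([478,181,160],-10)
c=r.get_calibration("wrist"); a=r.snapshot("wrist")
import pickle; pickle.dump(c,open("w1.pkl","wb"))
cv2.imwrite("pics/w1.png",a[:,:,::-1])
E
```

```text
time_s: 2.1
tool_pos: [477.1, 182.3, 159.2]
eef_rot: [-0.0, 0.996, -0.085, -0.001]
wrist_force: [-0.6, -0.4, -0.0]
grip_width: 85.1
finger_force: 0.0
t 2.1 pos [477.1 182.3 159.2] yaw -9.76 tilt [-1.6e-03  8.0e-04 -1.0e+00] d [ 1.1  1.1 -0.8] turn 0.004 F [-0.6 -0.4 -0. ] w 85.1
```

View pics/w1.png

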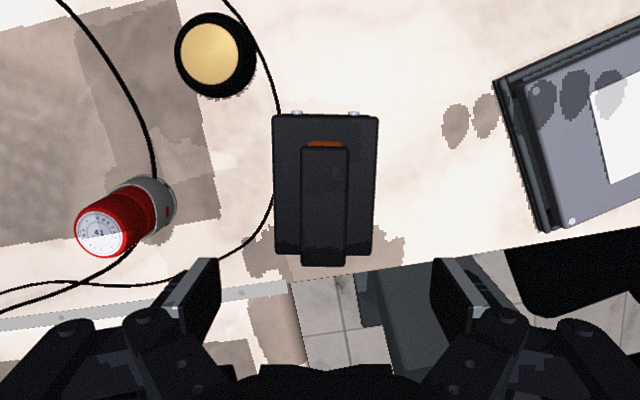

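The wrist view shows the cap at about (302,147) to (347,266), square with the picture, centred between the fingers. Checking this against the top-view estimate.

```bash
python3 - <<'E'
from h import *
import pickle
c=pickle.load(open("w1.pkl","rb"))
for z,P in((89,[(302,147),(348,147),(347,266),(301,266)]),(40,[(273,115),(378,116),(373,255),(275,255)])):
    w=unproj("",P,z,c)[:,:2]; e=np.roll(w,-1,0)-w
    print(w.mean(0).round(1),np.linalg.norm(e,axis=1).round(1),np.degrees(np.arctan2(e[:,1],e[:,0])).round(1))
E
```

```text
[479.  183.1] [27.3 78.1 30.2 78.1] [-99.8 170.8  80.2 -11.3]
[478.8 183.1] [ 75.  108.6  78.3 109.3] [-100.3  170.5   80.2  -11.3]
```

```bash

python3 jog.py '1.5 -0.8 25 0.005 85;0 0 25 0 85;0 0 25 0 85;0 0 20 0 85;0 0 12 0 85'
python3 jog.py '0 0 8 0 85;0 0 0 0 85'
python3 -c "
from h import *
delta([478.7,182.8,43.5],-10)"
```

```text
time_s: 2.57
tool_pos: [477.7, 178.1, 51.1]
eef_rot: [0.001, 0.996, -0.09, -0.002]
wrist_force: [0.2, 0.5, 0.5]
grip_width: 84.9
finger_force: 0.0
time_s: 2.73
tool_pos: [478.4, 178.8, 44.1]
eef_rot: [0.0, 0.996, -0.09, -0.001]
wrist_force: [-0.6, 0.1, -0.8]
grip_width: 84.9
finger_force: 0.0
t 2.73 pos [478.4 178.8  44.1] yaw -10.33 tilt [-2.6e-03 -5.0e-04 -1.0e+00] d [-0.4 -4.   0.6] turn -0.006 F [-0.6  0.1 -0.8] w 84.9
```

```bash

python3 jog.py '0 -4 0.6 -0.006 85;0 0 0 0 85'
python3 jog.py '0 0 0 0 50;0 0 0 0 30;0 0 0 0 15;0 0 0 0 15;0 0 0 0 15'
python3 jog.py '0 0 0 0 15;0 0 0 0 15;0 0 0 0 15;0 0 0 0 15;0 0 0 0 15'
python3 -c "
from h import *
delta([478.7,182.8,43.5],-10)"
```

```text
time_s: 2.9
tool_pos: [481.3, 184.0, 46.0]
eef_rot: [-0.0, 0.996, -0.086, 0.001]
wrist_force: [0.7, -0.0, 0.9]
grip_width: 85.1
finger_force: 0.0
time_s: 3.32
tool_pos: [480.1, 183.6, 45.0]
eef_rot: [-0.0, 0.996, -0.086, 0.0]
wrist_force: [0.3, -2.0, 2.0]
grip_width: 25.5
finger_force: 55.4
time_s: 3.73
tool_pos: [480.2, 183.6, 45.0]
eef_rot: [-0.0, 0.996, -0.087, 0.0]
wrist_force: [0.0, -1.2, 4.0]
grip_width: 25.7
finger_force: 56.4
t 3.73 pos [480.2 183.6  45. ] yaw -9.93 tilt [ 3.e-04  1.e-04 -1.e+00] d [-1.4  1.1  1.5] turn 0.001 F [ 0.  -1.2  4. ] w 25.7
```

```bash

python3 jog.py '0 0 -10 0 15;0 0 -20 0 15;0 0 -20 0 15;0 0 -15 0 15;0 0 0 0 15'
python3 -c "
from h import *
delta([522.1,-189.4,108],14.9)"
python3 jog.py '0 0 0 -0.09 15;0 0 0 -0.09 15;0 0 0 -0.09 15;0 0 0 -0.09 15;0 0 0 -0.075 15'
python3 -c "
from h import *
delta([522.1,-189.4,108],14.9)"
```

```text
time_s: 4.15
tool_pos: [482.0, 184.0, 112.9]
eef_rot: [-0.001, 0.996, -0.086, 0.003]
wrist_force: [0.7, -0.2, -2.7]
grip_width: 25.7
finger_force: 56.9
t 4.15 pos [482.  184.  112.9] yaw -9.91 tilt [ 5.2e-03  7.0e-04 -1.0e+00] d [103.7 360.9   4.9] turn -0.433 F [ 0.7 -0.2 -2.7] w 25.7
time_s: 4.57
tool_pos: [479.0, 183.5, 108.4]
eef_rot: [0.0, 0.991, 0.133, -0.001]
wrist_force: [-0.7, 0.0, -3.0]
grip_width: 25.8
finger_force: 56.8
t 4.57 pos [479.  183.5 108.4] yaw 15.26 tilt [-2.1e-03 -3.0e-04 -1.0e+00] d [-56.6 371.    0.5] turn 0.006 F [-0.7  0.  -3. ] w 25.8
```

```bash

python3 jog.py '-4 15 0 0.006 15;-5 28 0 0 15;-5 33 0 0 15;-5 33 0 0 15;-5 33 0 0 15'
python3 jog.py '-5 33 0 0 15;-5 33 0 0 15;-5 33 0 0 15;-5 33 0 0 15;-5 33 0 0 15'
python3 jog.py '-4 30 0 0 15;-3 20 0 0 15;-1 10 0 0 15;0 4 0 0 15;0 0 0 0 15'
python3 jog.py '0 0 0 0 15;0 0 0 0 15'
python3 - <<'E'
from h import *
delta([522.1,-189.4,108],14.9)
cv2.imwrite("pics/t1.png",cv2.resize(r.snapshot("top")[110:260,340:540,::-1],None,fx=4,fy=4,interpolation=cv2.INTER_CUBIC))
delta([522.1,-189.4,108],14.9)
c=r.get_calibration("wrist"); 
import pickle; pickle.dump(c,open("w2.pkl","wb"))
cv2.imwrite("pics/w2.png",r.snapshot("wrist")[:,:,::-1])
E
```

```text
time_s: 4.98
tool_pos: [491.8, 39.1, 108.6]
eef_rot: [-0.0, 0.992, 0.128, -0.001]
wrist_force: [0.3, 0.1, -2.1]
grip_width: 25.9
finger_force: 57.0
time_s: 5.4
tool_pos: [509.4, -127.1, 108.5]
eef_rot: [-0.001, 0.992, 0.128, -0.001]
wrist_force: [1.6, 1.0, -2.8]
grip_width: 25.7
finger_force: 57.0
time_s: 5.82
tool_pos: [518.4, -189.6, 108.8]
eef_rot: [-0.001, 0.992, 0.127, -0.001]
wrist_force: [0.4, 0.4, -2.3]
grip_width: 25.8
finger_force: 57.1
time_s: 5.98
tool_pos: [518.5, -188.1, 109.3]
eef_rot: [-0.001, 0.992, 0.128, -0.0]
wrist_force: [0.1, 0.6, -1.8]
grip_width: 25.4
finger_force: 57.1
t 5.98 pos [ 518.5 -188.1  109.3] yaw 14.74 tilt [-9.e-04  1.e-03 -1.e+00] d [3.1 2.2 1.3] turn -0.003 F [ 0.1  0.6 -1.8] w 25.4
t 6.03 pos [ 518.6 -188.2  109.4] yaw 14.75 tilt [-6.e-04  7.e-04 -1.e+00] d [3.  2.  1.4] turn -0.003 F [-0.2 -0.3 -3. ] w 25.7
```

View pics/w2.png

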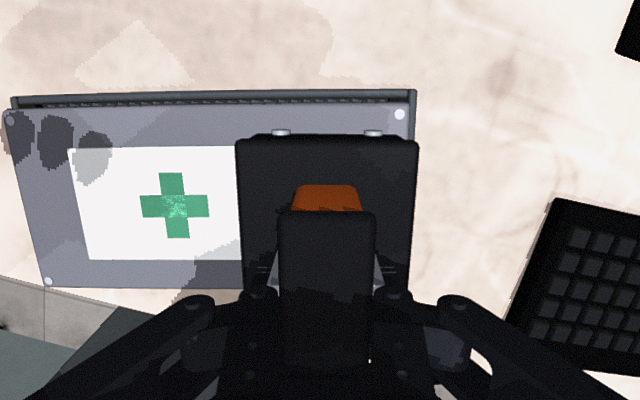

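The wrist view shows the roller held straight over the green end, its deck edges parallel to the panel. The panel's long edges run (68,149)–(237,146) and (90,260)–(240,261), with the cross at (174,205) and a bolt at (399,114). Measuring the board again from here.

```bash
python3 - <<'E'
from h import *
import pickle
c=pickle.load(open("w2.pkl","rb"))
w=unproj("",[(68,149),(237,146),(240,261),(90,260),(174,205)],35,c)[:,:2]
b=unproj("",[(399,114),(10,120),(48,282)],32,c)[:,:2]
print(w.round(1).tolist(),b.round(1).tolist())
ang=lambda v:np.degrees(np.arctan2(v[1],v[0])).round(2)
print("edges",ang(w[0]-w[1]),ang(w[3]-w[2]),"end",ang(w[0]-w[3]),np.linalg.norm(w[0]-w[3]),"bolts",ang(b[1]-b[0]),np.linalg.norm(b[1]-b[0]),np.linalg.norm(b[1]-b[2]),"mid bolts diag",((b[0]+b[2])/2).round(1))
d=unproj("",[(238,140),(417,140)],104,c)[:,:2]; print("deck far edge",d.round(1),ang(d[0]-d[1]))
a=np.radians(104.9);u=np.array([np.cos(a),np.sin(a)]);v=np.array([u[1],-u[0]])
for n,C in(("top",(501.1,-115.3)),("wristbolts",(b[0]+b[2])/2),("cross",w[4])): 
  C=np.array(C)
  for nm,P in(("tcp",tool()[1][:2]),("deckfar",d.mean(0))): print(n,nm,"along",((P-C)@u).round(1),"lat",((P-C)@v).round(1))
  print([((p-C)@v).round(1) for p in w[:4]])
E
```

```text
[[516.5, -22.1], [544.7, -125.6], [469.6, -141.9], [442.8, -41.5], [497.3, -93.3]] [[587.8, -215.4], [524.7, 19.4], [414.4, -9.8]]
edges 105.25 104.92 end 14.72 76.13466800165416 bolts 105.04 243.1749591023546 114.10589604074802 mid bolts diag [ 501.1 -112.6]
deck far edge [[ 561.3 -139.5]
 [ 580.  -210.9]] 104.73
top tcp along -75.2 lat -1.7
top deckfar along -75.8 lat 51.8
[np.float64(38.8), np.float64(39.5), np.float64(-37.3), np.float64(-37.3)]
wristbolts tcp along -77.8 lat -2.4
wristbolts deckfar along -78.4 lat 51.2
[np.float64(38.2), np.float64(38.8), np.float64(-37.9), np.float64(-38.0)]
cross tcp along -97.4 lat -3.8
cross deckfar along -98.0 lat 49.8
[np.float64(36.8), np.float64(37.5), np.float64(-39.3), np.float64(-39.3)]
```

View pics/t1.png

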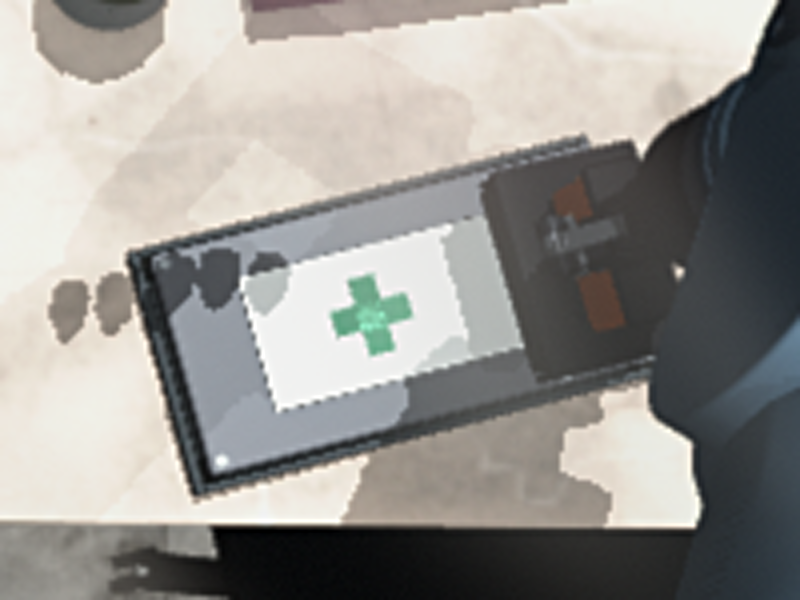

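```bash

python3 jog.py '2 0 0 -0.004 15;1.6 0 6 0 15;0 0 8 0 15;0 0 6 0 15;0 0 4 0 15'
python3 jog.py '0 0 2 0 15;0 0 1 0 15;0 0 1 0 15;0 0 0 0 15'
python3 - <<'E'
from h import *
delta([501.1+.257*77,-114-.966*77,74],15)
E
```

```text
time_s: 6.5
tool_pos: [521.6, -188.3, 84.1]
eef_rot: [-0.001, 0.992, 0.13, -0.001]
wrist_force: [-0.3, 0.0, -3.0]
grip_width: 25.8
finger_force: 57.1
time_s: 6.83
tool_pos: [522.3, -188.9, 81.6]
eef_rot: [0.0, 0.992, 0.129, 0.0]
wrist_force: [0.6, -0.9, -1.0]
grip_width: 25.8
finger_force: 57.1
t 6.83 pos [ 522.3 -188.9   81.6] yaw 14.88 tilt [ 0. -0. -1.] d [-1.3 -0.9  7.6] turn -0.002 F [ 0.6 -0.9 -1. ] w 25.8
```

```bash

python3 jog.py '0 0 1.5 0 15;0 0 1.5 0 15;0 0 1.5 0 15;0 0 1.5 0 15;0 0 0 0 15'
python3 jog.py '0 0 0 0 15;0 0 0 0 15'
python3 - <<'E'
from h import *
delta([501.1+.257*77,-114-.966*77,74],15)
E
```

```text
time_s: 7.25
tool_pos: [522.7, -189.1, 76.1]
eef_rot: [0.0, 0.992, 0.13, 0.0]
wrist_force: [-0.7, -0.4, 3.6]
grip_width: 25.7
finger_force: 57.6
time_s: 7.42
tool_pos: [522.7, -189.1, 76.2]
eef_rot: [0.0, 0.992, 0.13, 0.0]
wrist_force: [0.6, -0.8, 5.0]
grip_width: 25.5
finger_force: 57.6
t 7.42 pos [ 522.7 -189.1   76.2] yaw 14.88 tilt [ 9.e-04 -6.e-04 -1.e+00] d [-1.6 -1.2  2.2] turn -0.002 F [ 0.6 -0.8  5. ] w 25.5
```

```bash

python3 jog.py '0 0 1 0 15;0 0 1 0 15;0 0 0 0 15;0 0 0 0 15'
python3 jog.py '0 -3 0 0 15;0 -5 0 0 15;0 -6 0 0 15;0 -6 0 0 15;0 -6 0 0 15'
python3 - <<'E'
from h import *
delta([501.1-.257*77,-114+.966*77,74],15)
E
```

```text
time_s: 7.75
tool_pos: [522.8, -189.1, 74.1]
eef_rot: [0.0, 0.992, 0.13, 0.0]
wrist_force: [-1.6, -0.4, 6.2]
grip_width: 25.8
finger_force: 57.8
time_s: 8.17
tool_pos: [516.3, -164.1, 74.3]
eef_rot: [0.001, 0.992, 0.129, 0.001]
wrist_force: [0.3, -1.4, 5.6]
grip_width: 25.5
finger_force: 57.7
t 8.17 pos [ 516.3 -164.1   74.3] yaw 14.88 tilt [ 0.0016 -0.0012 -1.    ] d [-1.800e+00 -1.293e+02  1.000e-01] turn -0.002 F [ 0.3 -1.4  5.6] w 25.5
```

```bash

python3 jog.py '-0.1 -6 0 0 15;-0.1 -6 0 0 15;-0.1 -6 0 0 15;0 -6 0 0 15;0 -6 0 0 15'
python3 jog.py '0 -6 0 0 15;0 -6 0 0 15;0 -6 0 0 15;0 -6 0 0 15;0 -6 0 0 15'
python3 - <<'E'
from h import *
delta([501.1-.257*77,-114+.966*77,74],15)
E
```

```text
time_s: 8.58
tool_pos: [508.8, -135.1, 74.5]
eef_rot: [0.001, 0.992, 0.129, 0.001]
wrist_force: [1.3, -1.3, 5.4]
grip_width: 26.0
finger_force: 57.8
time_s: 9.0
tool_pos: [501.3, -106.2, 74.6]
eef_rot: [0.001, 0.992, 0.129, 0.001]
wrist_force: [2.2, -0.8, 5.6]
grip_width: 25.5
finger_force: 57.8
t 9.0 pos [ 501.3 -106.2   74.6] yaw 14.88 tilt [ 0.0032 -0.0013 -1.    ] d [ -2.2 -69.4   0.4] turn -0.002 F [ 2.2 -0.8  5.6] w 25.5
```

```bash

python3 jog.py '-0.1 -6 0.1 0 15;-0.1 -6 0.1 0 15;-0.1 -6 0.1 0 15;-0.1 -6 0.1 0 15;-0.1 -6 0 0 15'
python3 jog.py '-0.1 -6 0 0 15;-0.1 -6 0 0 15;-0.1 -6 0 0 15;0 -6 0 0 15;0 -6 0 0 15'
python3 - <<'E'
from h import *
delta([501.1-.257*80,-114+.966*80,74],15)
E
```

```text
time_s: 9.42
tool_pos: [493.8, -77.3, 74.4]
eef_rot: [0.001, 0.992, 0.129, 0.002]
wrist_force: [3.3, -1.0, 5.5]
grip_width: 25.7
finger_force: 58.0
time_s: 9.83
tool_pos: [486.2, -48.5, 74.6]
eef_rot: [0.001, 0.992, 0.129, 0.003]
wrist_force: [3.8, 0.2, 5.1]
grip_width: 26.0
finger_force: 57.4
t 9.83 pos [486.2 -48.5  74.6] yaw 14.87 tilt [ 0.0057 -0.0015 -1.    ] d [ -2.5 -12.8   0.6] turn -0.002 F [3.8 0.2 5.1] w 26.0
```

```bash

python3 jog.py '0 -5 0 0 15;0 -5 0 0 15;0 -4 0 0 15;0 -2 0 0 15;0 0 0 0 15'
python3 - <<'E'
from h import *
delta([501.1-.257*80,-114+.966*80,74],15)
import pickle; pickle.dump(r.get_calibration("wrist"),open("w3.pkl","wb"))
cv2.imwrite("pics/w3.png",r.snapshot("wrist")[:,:,::-1])
E
```

```text
time_s: 10.25
tool_pos: [482.1, -32.6, 74.6]
eef_rot: [0.001, 0.992, 0.13, 0.003]
wrist_force: [3.8, 2.5, 6.6]
grip_width: 25.8
finger_force: 57.5
t 10.25 pos [482.1 -32.6  74.6] yaw 14.91 tilt [ 0.0056 -0.001  -1.    ] d [-2.5  3.6  0.6] turn -0.002 F [3.8 2.5 6.6] w 25.8
```

View pics/w3.png

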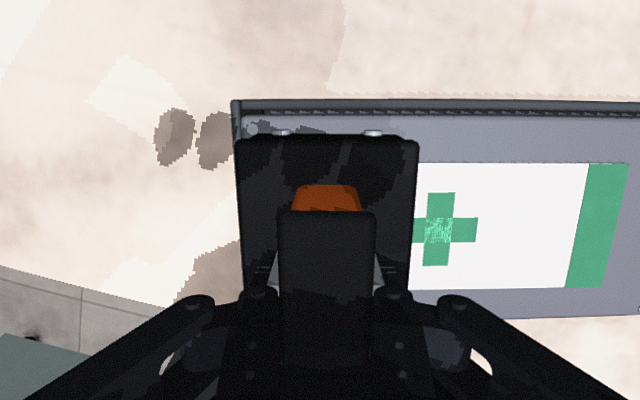

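The wrist view shows the roller at the far end, parallel to the panel, with the cross at (438,230) and the green band behind it. Now I'll lift and carry it to the free desk.

```bash

python3 jog.py '0 0 -3 0 15;0 0 -6 0 15;0 0 -12 0 15;0 0 -12 0 15;0 0 0 0 15'
python3 - <<'E'
from h import *
import pickle
c=pickle.load(open("w3.pkl","rb"))
d=unproj("",[(238,141),(417,141)],69,c)[:,:2].mean(0)
w=unproj("",[(420,163),(620,164),(420,289),(600,287)],29,c)[:,:2]
a=np.radians(105);v=np.array([np.sin(a),-np.cos(a)])
print("roller lat vs panel",d@v-55-(w@v).mean(), (w@v-(w@v).mean()).round(1))
delta([462,105,70],15)
E
```

```text
time_s: 10.72
tool_pos: [479.7, -32.7, 107.5]
eef_rot: [0.0, 0.992, 0.129, 0.0]
wrist_force: [0.9, -1.1, -2.4]
grip_width: 25.7
finger_force: 57.2
roller lat vs panel 0.057980367628090335 [ 38.2  38.1 -37.6 -38.7]
t 10.72 pos [479.7 -32.7 107.5] yaw 14.88 tilt [ 5.e-04 -4.e-04 -1.e+00] d [  18.2 -137.6   37.4] turn -0.002 F [ 0.9 -1.1 -2.4] w 25.7
```

Centred within 1 mm. Next, carry it over and set it down.

```bash

python3 jog.py '3 -15 0 0 15;4 -28 0 0 15;4 -30 0 0 15;4 -30 0 0 15;3 -22 0 0 15'
python3 jog.py '0 -12 0 0 15;0 0 10 0 15;0 0 15 0 15;0 0 14 0 15;0 0 10 0 15'
python3 jog.py '0 0 5 0 15;0 0 2 0 15;0 0 0 0 15'
python3 - <<'E'
from h import *
delta([462,105,45],15)
E
```

```text
time_s: 11.13
tool_pos: [462.8, 94.7, 104.9]
eef_rot: [-0.001, 0.992, 0.129, -0.002]
wrist_force: [0.7, 0.4, -2.8]
grip_width: 25.8
finger_force: 57.2
time_s: 11.55
tool_pos: [460.6, 103.6, 55.2]
eef_rot: [0.0, 0.992, 0.129, -0.001]
wrist_force: [-0.3, 0.4, -3.2]
grip_width: 25.6
finger_force: 57.3
time_s: 11.8
tool_pos: [461.6, 104.0, 49.7]
eef_rot: [-0.0, 0.992, 0.129, -0.001]
wrist_force: [0.4, -0.3, -2.3]
grip_width: 25.6
finger_force: 57.3
t 11.8 pos [461.6 104.   49.7] yaw 14.85 tilt [-1.2e-03 -1.0e-04 -1.0e+00] d [ 0.7 -0.9  4.7] turn -0.003 F [ 0.4 -0.3 -2.3] w 25.6
```

```bash

python3 jog.py '0 0 2 0 15;0 0 1 0 15;0 0 1 0 15;0 0 0.5 0 15;0 0 0 0 15'
python3 - <<'E'
from h import *
delta([462,105,45],15)
E
```

```text
time_s: 12.22
tool_pos: [462.0, 104.5, 46.0]
eef_rot: [0.0, 0.992, 0.13, 0.0]
wrist_force: [0.2, -0.5, -2.6]
grip_width: 25.7
finger_force: 57.3
t 12.22 pos [462.  104.5  46. ] yaw 14.89 tilt [ 4.e-04 -0.e+00 -1.e+00] d [ 0.2 -0.5  1. ] turn -0.002 F [ 0.2 -0.5 -2.6] w 25.7
```

```bash

python3 jog.py '0 0 0.6 0 15;0 0 0.5 0 15;0 0 0 0 15;0 0 0 0 15'
python3 jog.py '0 0 0 0 25;0 0 0 0 28;0 0 0 0 32;0 0 0 0 40;0 0 0 0 50'
python3 jog.py '0 0 0 0 65;0 0 0 0 80;0 0 0 0 85;0 0 0 0 85;0 0 0 0 85'
python3 -c "
from h import *
delta([462,105,160],15)"
```

```text
time_s: 12.55
tool_pos: [462.1, 104.5, 45.0]
eef_rot: [0.0, 0.992, 0.13, 0.0]
wrist_force: [-0.1, -0.6, 2.2]
grip_width: 25.8
finger_force: 57.4
time_s: 12.97
tool_pos: [461.9, 104.5, 44.7]
eef_rot: [0.0, 0.992, 0.13, 0.0]
wrist_force: [0.2, -1.1, -0.4]
grip_width: 49.4
finger_force: 0.0
time_s: 13.38
tool_pos: [461.8, 104.5, 44.7]
eef_rot: [-0.0, 0.992, 0.13, -0.0]
wrist_force: [0.3, -0.1, -0.2]
grip_width: 85.0
finger_force: 0.0
t 13.38 pos [461.8 104.5  44.7] yaw 14.89 tilt [-0.  0. -1.] d [   0.3   -0.5 -115.3] turn -0.002 F [ 0.3 -0.1 -0.2] w 85.0
```

```bash

python3 jog.py '0 0 -10 0 85;0 0 -20 0 85;0 0 -30 0 85;0 0 -30 0 85;0 0 -25 0 85'
python3 jog.py '0 0 0 0 85;0 0 0 0 85;0 0 0 0 85'
python3 - <<'E'
from h import *
delta([462,105,160],15)
a=r.snapshot("wrist"); b=r.snapshot("side")[80:340,200:420]
cv2.imwrite("pics/f.png",np.hstack([cv2.resize(a,(480,300)),cv2.resize(b,(254,300))])[:,:,::-1])
E
```

```text
time_s: 13.8
tool_pos: [462.1, 104.5, 162.4]
eef_rot: [0.0, 0.992, 0.13, 0.001]
wrist_force: [0.8, 0.0, 0.1]
grip_width: 85.0
finger_force: 0.0
time_s: 14.05
tool_pos: [461.5, 104.5, 159.6]
eef_rot: [-0.0, 0.992, 0.13, -0.0]
wrist_force: [0.1, -0.1, -0.5]
grip_width: 85.3
finger_force: 0.0
t 14.05 pos [461.5 104.5 159.6] yaw 14.89 tilt [-1.e-04  0.e+00 -1.e+00] d [ 0.6 -0.3 -0.4] turn -0.002 F [ 0.1 -0.1 -0.5] w 85.3
```

View pics/f.png

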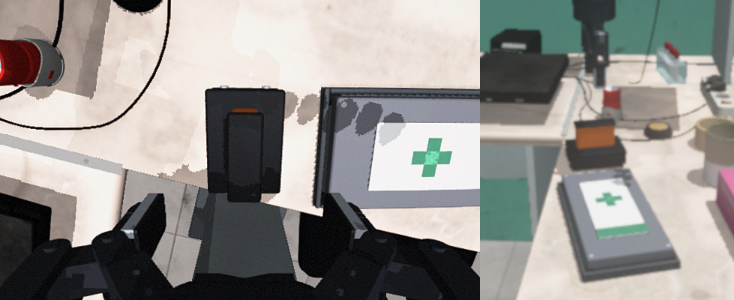

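```bash
python3 - <<'E'
from h import *
print(unproj("top",[(300,240),(345,240),(400,241)],0).round(0))
r.sign_off()
E
```

```text
[[382. 194.   0.]
 [383.  94.   0.]
 [382. -29.   0.]]
the job is handed in; nothing more can be done
```

The job is handed in: the roller went over the panel from the green band to the other end, about 5–6 mm deep and within about 1 mm of centre, and now stands released on the desk beside the board.

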